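Load a steel tube into the V-blocks of a welding jig and clamp it

TASK

Lift the steel tube from the plywood cradle and lower it gently into the two V-blocks of the welding jig, a little short of the stop screw with the yellow rubber button, so that its weight settles in both Vs with the toggle clamp still open. Then slide it along the Vs until its end is gently but firmly home against the stop (its setting is not known: feel for it with a light push, never over 20 N), and press the red clamp handle fully down so that the tube is held there. Leave the things standing around alone.

Things in the scene. Friction and masses are not known exactly. Their poses are not given: they have to be found in the camera images.
- tube_center (a point): Steel tube with plain ends, 42.4 mm outside diameter, 200 mm long, 0.62 kg, lying level in the cradle at the start. The point is its very centre, on its axis and half-way along; its x axis runs along the tube (both ends are alike).
- cradle: Fixed plywood cradle, 160 by 100 mm, with two notched boards (18 mm thick, 84 mm wide, 56 mm high, 62 mm either side of the middle) in which the tube lies, its axis 52 mm above the bench. Origin: centre of its underside; x runs along the notches. Between the boards 106 mm are free for the fingers down to the 12 mm base board.
- jig: Fixed welding jig on a blue base plate 310 by 110 mm, 10 mm thick. Origin: midway between its two V-blocks, on the bench under the plate; x runs along the Vs towards the stop and the clamp, y across, z up.
- v_seat (a point): Midway between the two bright metal V-blocks (90 degree Vs open upward, 20 mm thick, 84 mm wide, 69 mm high, at jig x = -58 and +58 mm), on the axis of a seated tube: 65 mm straight above the jig's origin, axes as the jig's. A seated tube lies along x. Between the V-blocks 96 mm are free for the fingers down to the plate.
- stop: Grey riser (72 mm long, 50 mm wide, 84 mm high) under the clamp. Origin: on its face towards the Vs, on the tube's axis, at jig x = 130 mm. A stop screw with an 18 mm yellow rubber button (gives 1 mm per 8 N) stands out towards the tube by 16 to 44 mm; its setting differs each time and is not reported. So the centre of a tube that is home lies between jig x = -14 and +14 mm.
- handle_grip (a point): Point on the centre line of the clamp's red round handle (18 mm thick, tip 134 mm from its pivot), 95 mm from the pivot. The pivot is at jig x = 186 mm, 118 mm above the bench, the swing in the jig's x-z plane. Open, the handle rises at 63 degrees above level, away from the Vs; closed it lies level, still pointing away from the Vs (this point at jig x = 281 mm).
- clamp_handle (a joint): Turn of the handle, rad: 0 open (the start), 1.10 fully down, closed. It goes easily until the arm's sprung rubber pad meets the tube at about 0.9, then somewhat stiffer over its dead centre (1.06) to a hard end at 1.10, where it stays by itself; about 12 N on the grip point is enough.
- clamp_pivot (a point): Pivot of the clamp arm, jig x = 152 mm, 112 mm above the bench. Open, the arm (106 mm long) stands upright over it, 220 mm high; closed it comes down on the tube at jig x = 62 mm.
- spray_can: Bystander: upright spray can, 66 mm across, 190 mm high; origin at the centre of its foot.
- wire_brush: Bystander: hand brush lying on the bench.
- magnet_square: Bystander: red and dark welding magnet, 90 by 60 by 24 mm, flat on the bench; origin at the centre of its underside.
- nut_bin: Bystander: blue open bin 110 by 160 by 60 mm with nuts; origin at the centre of its underside.
There are look-alikes about, which are no part of the job. Leave any blue or green look-alike of the part that bears tube_center alone.

How it is judged:
By the outcome, as a careful person would: the job done as asked, in the order asked, and still so for the second after the job is handed in, with the robot touching nothing.
It also fails if it takes over 61 s, if anything falls off the work surface, if the arm or the gripper's body presses on something with over 40 N, if the wrist force passes 120 N, or if a joint passes its speed limit or range.

ROBOT

A 7-joint arm with a two-finger parallel gripper is mounted at the origin on the work surface. World frame = base frame: x ahead of the robot, y to its left, z up, the work surface at z = 0. Lengths are in m, angles in rad, forces in N, time in s.
With the tool pointing down it reaches from about 0.425 to 0.925 m from the base axis. Payload 6.8 kg.
Tool frame: the origin (TCP) lies at the very end of the fingers, on their centre line; the grasp point (between the pads) lies 19 mm behind it (bot.grip_depth is the distance from the TCP to the grasp point, in m); z points along the fingers, y is the direction in which the jaws open and shut (so a half turn about z gives the same grasp; the last joint's range is limited). The gripper opens to 85 mm and grips with 20 to 120 N. Pads are 22 mm wide; open, the fingers measure 114 mm over their backs; the gripper's body (76 mm by 85 mm) begins 54 mm behind the grasp point. The pads swing forward as they close: fully open they stand 13 mm farther back than shut.
Start: joints at [-1.383, 0.477, 0.022, 1.555, -0.011, 1.109, -0.083], TCP at [0.197, 0.646, 0.231] pointing down, gripper open.
Joint ranges: [-2.96, 2.96], [-0.34, 2.1], [-1.41, 1.46], [0.24, 2.44], [-1.37, 4.51], [0.17, 1.92], [-2.96, 2.96]. Speed limits (rad/s): [2.39, 2.39, 3.14, 3.14, 3.14, 3.14, 3.14].

INTERFACE

Orientations are given as a unit quaternion [w, x, y, z].
In Python, from station import bot gives the robot as it stands.
- The arm moves only by the tool step_arm, never from a script. Its argument "increments" is a list of rows, each a list of 7 numbers: the shift along the world's x, y, z in m, then the turn, a rotation vector about the world's x, y, z in degrees, then the gripper command: -1 is fully open, 1 is shut, values between are in proportion. In form: [[dx, dy, dz, rx, ry, rz, fingers], ...]. A call has 1 to 10 rows; each row is the pose to reach, as a shift and turn from the pose commanded when the call began; what a row does not reach only later rows make up. A row lasts 1/12 s, in which the tool goes at most 41.7 mm and 7.16 degrees, less where a joint would pass 70% of its speed; a pose out of reach is approached as far as the arm can. A call with a gripper value outside its range is refused whole. The fingers move at their own pace and stop on an object; "force" is the grip in N (left out, the last holds). Time passes only in rows, so rows that repeat a pose let the fingers close. It gives the time, the measured TCP pose, the force and the opening at its end, in the units of the state.
- bot.get_obs(): the state, without advancing time (a new reading comes with each control period).
- bot.read_camera(name): name is "side" or "top"; returns a dict with "color" (480x640x3 uint8, red, green, blue), "intrinsics" (3x3 intrinsics, pixels), "extrinsics" (4x4, takes a point from camera to world coordinates). Camera axes: x right, y up, looking along -z (the intrinsics and any distortion apply to the point x, -y, -z); pixel columns grow to the right and rows downward; lengths in m; the calibration is good to about 2 mm. A picture is of the moment at which its call begins. There is no depth.
- bot.hand_in(): hands the job in, once; it reports no verdict.
Trained networks look in the newest picture that a camera, given by its name, has taken for a name from the list of things; names that differ only in an ending like _2 or _b are one class to them, and where a whole thing is asked for, a point or a joint stands for the part that bears it (a point fixed in the world has none). Each returns a list of dicts, best first, with "conf" (0 to 1); they miss things now and then, are a little off and sometimes report something else, mostly with a low value. They report only what shows in the picture. A call takes as long as a camera call. They do not tell look-alikes from the thing itself.
- bot.recognise(thing, camera): "location" ([column, row] as shares, 0 to 1, of the picture: columns of its width, rows of its height, amid what is visible of it).
- bot.place_of(thing, camera): "location" ([column, row] as shares, 0 to 1, of the picture: columns of its width, rows of its height: a listed point, or the origin of a listed thing).
The state is a dict: "t": time; "q": joint angles; "joint_vel": joint speeds; "joint_torque": joint torques, N m; "eef_pos": TCP position; "tool_rot": TCP orientation; "contact_force": force on the tool from outside, world axes, zero at the start; "torque": the same for the moment, N m; "gripper_width": opening from 0.0 (shut) to 1.0 (fully open).
Only numpy, scipy, OpenCV 4.12 (cv2) and the standard library are available. Lean on these libraries where they do the work, as an engineer would, in place of code of your own. Each camera call takes 0.05 s, during which the arm holds its last target.

## Working session

There is one attempt and no reset: what is moved stays moved. The work goes in short steps, Python scripts to look and compute and a tool call to move; the robot and the scene stay as the last step left them, time stands still between calls to the robot, and variables do not carry over. Pictures are saved under pics/ and viewed, and the job is handed in when it is done.

Besides the shell and the picture viewer there is one more tool, called after "Request:" by a JSON object that holds its "method" and its "body". step_arm: Moves the arm, as the interface text tells. Its arguments: {"type":"object","properties":{"increments":{"type":"array","items":{"type":"array","items":{"type":"number"}}},"force":{"type":"number"}},"required":["increments"]}

```bash
mkdir -p pics
cat > h.py <<'E'
import numpy as np, cv2
from station import bot
def cam(n):
    return bot.read_camera(n)
def save(c,f): cv2.imwrite(f,cv2.cvtColor(c['color'],cv2.COLOR_RGB2BGR))
def ray(c,uv):
    K=np.array(c['intrinsics']);T=np.array(c['extrinsics'])
    x=np.linalg.inv(K)@np.array([uv[0],uv[1],1.]); d=np.array([x[0],-x[1],-x[2]])
    return T[:3,3],T[:3,:3]@d
def at_z(c,uv,z):
    o,d=ray(c,uv); return o+d*(z-o[2])/d[2]
def proj(c,p):
    K=np.array(c['intrinsics']);T=np.array(c['extrinsics'])
    q=T[:3,:3].T@(np.array(p)-T[:3,3]); x=K@np.array([q[0],-q[1],-q[2]]); return x[:2]/x[2]
def tri(c1,u1,c2,u2):
    o1,d1=ray(c1,u1);o2,d2=ray(c2,u2)
    A=np.array([d1,-d2]).T; s=np.linalg.lstsq(A,o2-o1,rcond=None)[0]
    p=o1+d1*s[0];q=o2+d2*s[1]; return (p+q)/2,np.linalg.norm(p-q)
E
cat > a.py <<'E'
from h import *
np.set_printoptions(precision=4,suppress=True)
C={n:cam(n) for n in('top','side')}
for n in C:
    save(C[n],f'pics/{n}0.png'); print(n,C[n]['intrinsics'],C[n]['extrinsics'], [k for k in C[n]])
for n in C:
    for t in ['tube_center','cradle','jig','v_seat','stop','handle_grip','clamp_pivot','spray_can','nut_bin','magnet_square','wire_brush']:
        print(n,t,[(round(r['conf'],2),np.round(np.array(r['location'])*[640,480],1).tolist()) for r in bot.place_of(t,n)])
o=bot.get_obs();print(o)
E
python3 a.py
```

```text
top [[515.0738   0.     310.9819]
 [  0.     515.0738 235.348 ]
 [  0.       0.       1.    ]] [[ 0.0062  0.9931 -0.1169  0.3414]
 [-0.9999  0.0044 -0.0155 -0.0341]
 [-0.0149  0.1169  0.993   1.3822]
 [ 0.      0.      0.      1.    ]] ['color', 'intrinsics', 'extrinsics']
side [[607.1869   0.     315.1217]
 [  0.     607.1869 244.2575]
 [  0.       0.       1.    ]] [[-0.7908  0.3393 -0.5094 -0.4886]
 [-0.6119 -0.4602  0.6433  1.2138]
 [-0.0162  0.8204  0.5715  1.2189]
 [ 0.      0.      0.      1.    ]] ['color', 'intrinsics', 'extrinsics']
top tube_center [(0.7, [351.1, 299.6]), (0.64, [444.2, 350.0]), (0.58, [518.2, 288.1]), (0.57, [437.7, 253.0])]
top cradle [(0.73, [434.5, 254.8]), (0.27, [119.3, 309.7])]
top jig [(0.96, [305.0, 219.0])]
top v_seat [(0.63, [306.1, 212.3])]
top stop [(0.95, [256.7, 220.7])]
top handle_grip [(0.63, [121.8, 309.0]), (0.59, [206.3, 210.9]), (0.25, [305.0, 219.3])]
top clamp_pivot [(0.76, [246.2, 210.5])]
top spray_can [(0.75, [315.1, 140.1])]
top nut_bin [(0.89, [124.1, 308.7])]
top magnet_square [(0.76, [213.9, 307.1])]
top wire_brush [(0.95, [428
[... 237 characters left out ...]
277.1])]
side handle_grip []
side clamp_pivot [(0.8, [265.6, 267.4])]
side spray_can []
side nut_bin [(0.73, [252.2, 398.7])]
side magnet_square [(0.27, [378.7, 222.0])]
side wire_brush []
{'t': 1.2, 'q': array([-1.3831,  0.4769,  0.0224,  1.5554, -0.0115,  1.1093, -0.0831]), 'joint_vel': array([ 0.0002,  0.0001, -0.0017,  0.0012, -0.0014, -0.0023, -0.002 ]), 'joint_torque': array([  0.0005, -59.6345,   1.6069, -28.1538,   0.0125,   0.0018,
         0.    ]), 'eef_pos': array([0.1968, 0.6457, 0.2313]), 'tool_rot': array([-0.    ,  0.1474,  0.9891,  0.    ]), 'contact_force': array([-0.0668, -0.0872,  0.2938]), 'torque': array([-0.0223,  0.0157,  0.0091]), 'gripper_width': 0.9964561612667072}
```

View pics/top0.png

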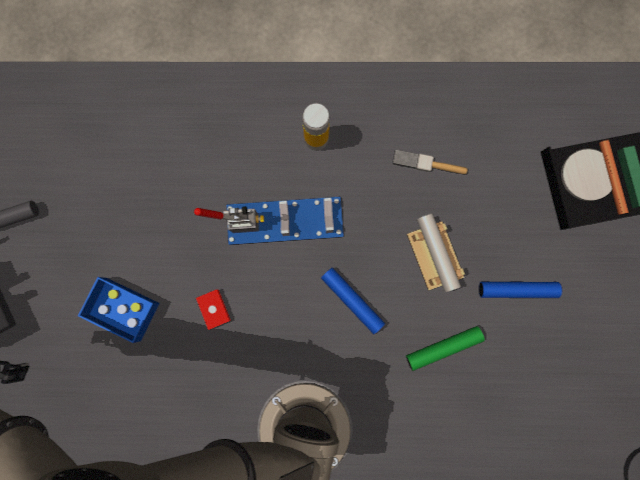

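View pics/side0.png

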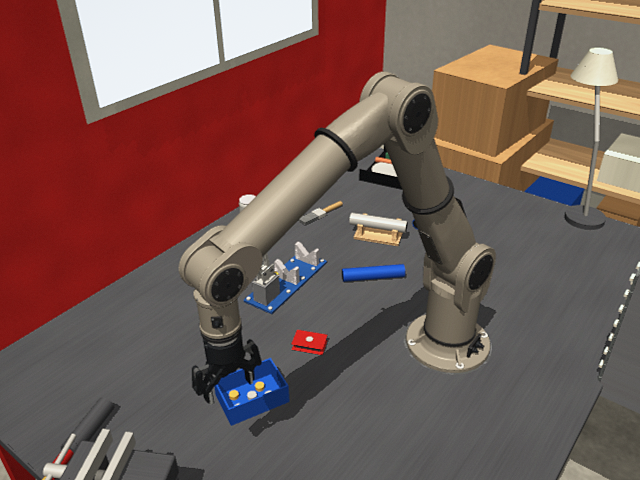

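```bash
cat > b.py <<'E'
from h import *
a=cv2.imread('pics/top0.png');b=cv2.imread('pics/side0.png')
def crop(i,x,y,w,h,s): return cv2.resize(i[y:y+h,x:x+w],None,fx=s,fy=s,interpolation=cv2.INTER_CUBIC)
cv2.imwrite('pics/c1.png',crop(a,395,200,90,100,6))
cv2.imwrite('pics/c2.png',crop(a,185,180,170,75,4.7))
cv2.imwrite('pics/c3.png',crop(b,235,190,180,130,4.4))
E
python3 b.py
```

```text
(no output)
```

View pics/c1.png

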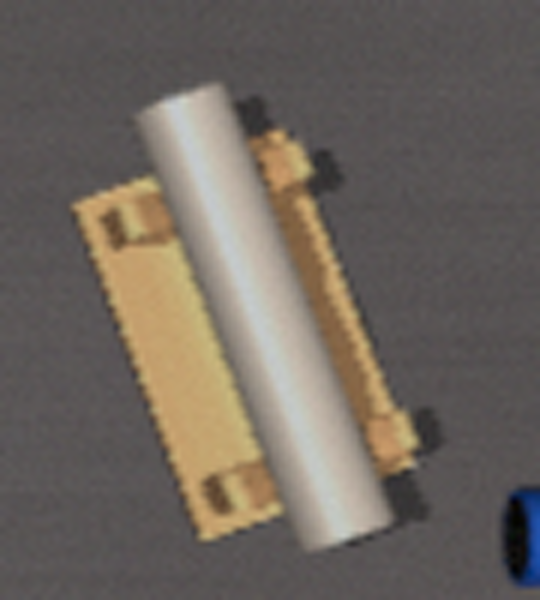

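View pics/c2.png

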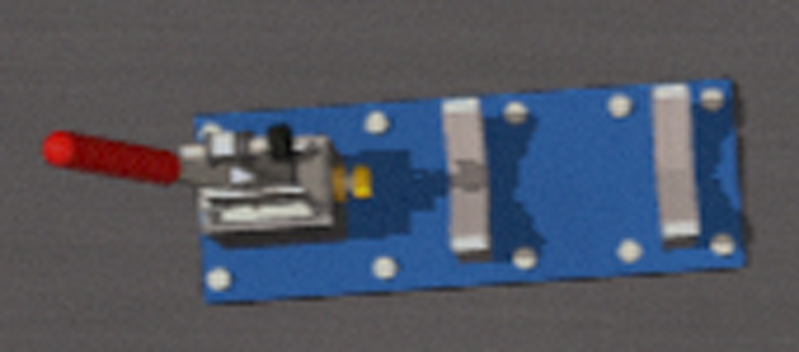

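View pics/c3.png

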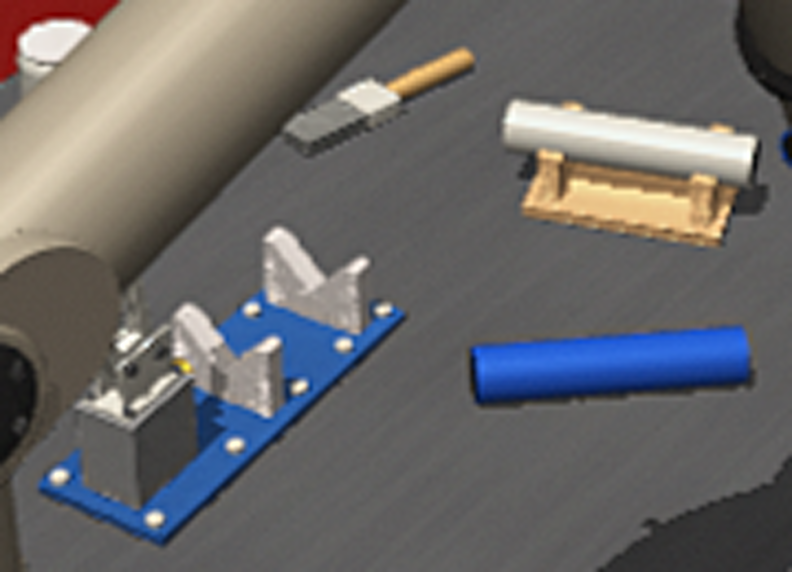

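```bash
cat > m.py <<'E'
from h import *
from scipy.optimize import minimize, least_squares
from scipy.spatial.transform import Rotation as R
np.set_printoptions(precision=4,suppress=True)
C={n:cam(n) for n in('top','side')}
hsv={n:cv2.cvtColor(C[n]['color'],cv2.COLOR_RGB2HSV) for n in C}
# tube
def cyl(c,yaw):
    a=np.array([np.cos(yaw),np.sin(yaw),0]);b=np.array([-a[1],a[0],0]);P=[]
    for s in(-.1,.1):
        for t in np.linspace(0,2*np.pi,40): P.append(c+s*a+.0212*(np.cos(t)*b+np.sin(t)*np.array([0,0,1])))
    return np.array(P)
S=8
def hullmask(c,P,box):
    x,y,w,h=box; q=np.array([proj(c,p) for p in P]); q=((q+.5-[x,y])*S-.5)
    m=np.zeros((h*S,w*S),np.uint8); cv2.fillConvexPoly(m,cv2.convexHull(np.round(q*16).astype(np.int32)),255,shift=4)
    return cv2.resize(m,(w,h),interpolation=cv2.INTER_AREA)/255.
boxes={'top':(395,200,90,100),'side':(335,200,85,40)}
seg={}
for n in C:
    x,y,w,h=boxes[n];H=hsv[n][y:y+h,x:x+w]
    m=((H[...,2]>105)&(H[...,1]<60)).astype(np.uint8)
    k,l,st,_=cv2.connectedComponentsWithStats(m);i=1+np.argmax(st[1:,4]);seg[n]=(l==i).astype(float)
    print(n,st[i]); cv2.imwrite(f'pics/seg_{n}.png',cv2.resize(seg[n]*255,None,fx=5,fy=5))
p0=at_z(C['top'],(438,253),.052)
for use in (['top'],['side'],['top','side']):
    f=lambda v:sum(np.sum((hullmask(C[n],cyl(np.array([v[0],v[1],.052]),v[2]),boxes[n])-seg[n])**2) for n in use)
    best=min((minimize(f,[p0[0],p0[1],y0],method='Nelder-Mead',options=dict(initial_simplex=[[p0[0],p0[1],y0],[p0[0]+.01,p0[1],y0],[p0[0],p0[1]+.01,y0],[p0[0],p0[1],y0+.1]])) for y0 in (.25,-.25)),key=lambda r:r.fun)
    print(use,best.x,np.degrees(best.x[2]),best.fun)
# plate
H=hsv['top'][180:255,215:350];m=((H[...,0]>100)&(H[...,0]<125)&(H[...,1]>100)).astype(np.uint8)
cs=max(cv2.findContours(m,cv2.RETR_EXTERNAL,cv2.CHAIN_APPROX_NONE)[0],key=cv2.contourArea)+np.array([215,180])
w=np.array([at_z(C['top'],p[0],.01)[:2] for p in cs]).astype(np.float32)
r=cv2.minAreaRect(w);print('plate',r,cv2.boxPoints(r))
# v flats
q=[(462,105),(470,243),(672,92),(680,230)]
W=np.array([at_z(C['top'],((u+.5)/4.7-.5+185,(v+.5)/4.7-.5+180),.069) for u,v in q]);print(W,W.mean(0))
for n,u in(('v_seat',(306.1,212.3)),('jig',(305,219))): print(n,at_z(C['top'],u,.065 if n=='v_seat' else 0))
print('vseat tri',tri(C['top'],(306.1,212.3),C['side'],(296.2,256)))
print('stop tri',tri(C['top'],(256.7,220.7),C['side'],(272.6,277.1)))
print('jig tri',tri(C['top'],(305,219),C['side'],(297.5,272)))
print('clamp tri',tri(C['top'],(246.2,210.5),C['side'],(265.6,267.4)))
print('button',at_z(C['top'],((372.5)/4.7-.5+185,183.5/4.7-.5+180),.065))
o=bot.get_obs();q=o['tool_rot'];print(R.from_quat([q[1],q[2],q[3],q[0]]).as_matrix())
E
python3 m.py
```

```text
top [  23   14   42   78 1270]
side [ 14  12  58  20 631]
['top'] [ 0.4558 -0.342   0.3503] 20.070036149408708 53.65667051134179
['side'] [ 0.4621 -0.3435  0.3531] 20.22899040523229 46.064482891195695
['top', 'side'] [ 0.4568 -0.342   0.3489] 19.992181202543048 139.66869665513263
plate ((0.5437483787536621, 0.05941963940858841), (0.11014208942651749, 0.3104674518108368), 4.22731351852417) [[ 0.4774  0.2102]
 [ 0.5003 -0.0995]
 [ 0.6101 -0.0913]
 [ 0.5872  0.2183]]
[[ 0.5827  0.0596  0.069 ]
 [ 0.5061  0.0543  0.069 ]
 [ 0.5904 -0.056   0.069 ]
 [ 0.5138 -0.0606  0.069 ]] [ 0.5482 -0.0007  0.069 ]
v_seat [ 0.5564 -0.0006  0.065 ]
jig [0.5486 0.0039 0.    ]
vseat tri (array([ 0.5558, -0.0015,  0.0591]), np.float64(0.0039060854918577972))
stop tri (array([0.5369, 0.1293, 0.0619]), np.float64(0.00608828593608079))
jig tri (array([0.5477, 0.0033, 0.    ]), np.float64(0.002146729750162621))
clamp tri (array([0.5523, 0.148 , 0.1051]), np.float64(0.00392264032347688))
button [0.5397 0.109  0.065 ]
[[-0.9566  0.2915 -0.    ]
 [ 0.2915  0.9566  0.    ]
 [ 0.      0.     -1.    ]][ WARN:0@1.950] global loadsave.cpp:1063 imwrite_ Unsupported depth image for selected encoder is fallbacked to CV_8U.
```

Request:
{"method": "step_arm", "body": {"increments": [[0.243, -0.306, 0.149, 0, 0, -50, -1], [0.243, -0.306, 0.149, 0, 0, -50, -1], [0.243, -0.306, 0.149, 0, 0, -50, -1], [0.243, -0.306, 0.149, 0, 0, -50, -1], [0.243, -0.306, 0.149, 0, 0, -50, -1], [0.243, -0.306, 0.149, 0, 0, -50, -1], [0.243, -0.306, 0.149, 0, 0, -50, -1], [0.243, -0.306, 0.149, 0, 0, -50, -1], [0.243, -0.306, 0.149, 0, 0, -50, -1], [0.243, -0.306, 0.149, 0, 0, -50, -1]]}}

```text
t: 2.13
eef_pos: [0.4397, 0.3391, 0.3808]
tool_rot: [-0.0, 0.552, 0.834, 0.0]
contact_force: [0.8, 1.0, 0.4]
gripper_width: 1.002
```

Request:
{"method": "step_arm", "body": {"increments": [[0.08, -0.4, -0.02, 0, 0, -55, -1], [0.08, -0.4, -0.02, 0, 0, -55, -1], [0.08, -0.4, -0.02, 0, 0, -55, -1], [0.08, -0.4, -0.02, 0, 0, -55, -1], [0.08, -0.4, -0.02, 0, 0, -55, -1], [0.08, -0.4, -0.02, 0, 0, -55, -1], [0.08, -0.4, -0.02, 0, 0, -55, -1], [0.08, -0.4, -0.02, 0, 0, -55, -1], [0.08, -0.4, -0.02, 0, 0, -55, -1], [0.08, -0.4, -0.02, 0, 0, -55, -1]]}}

```text
t: 2.97
eef_pos: [0.5187, -0.0627, 0.3602]
tool_rot: [0.0, 0.875, 0.484, 0.001]
contact_force: [1.0, -0.4, -0.1]
gripper_width: 1.002
```

Request:
{"method": "step_arm", "body": {"increments": [[-0.063, -0.281, -0.2, 0, 0, -38.1, -1], [-0.063, -0.281, -0.2, 0, 0, -38.1, -1], [-0.063, -0.281, -0.2, 0, 0, -38.1, -1], [-0.063, -0.281, -0.2, 0, 0, -38.1, -1], [-0.063, -0.281, -0.2, 0, 0, -38.1, -1], [-0.063, -0.281, -0.2, 0, 0, -38.1, -1], [-0.063, -0.281, -0.2, 0, 0, -38.1, -1], [-0.063, -0.281, -0.2, 0, 0, -38.1, -1], [-0.063, -0.281, -0.2, 0, 0, -38.1, -1], [-0.063, -0.281, -0.2, 0, 0, -38.1, -1]]}}

```text
t: 3.8
eef_pos: [0.4525, -0.3436, 0.1577]
tool_rot: [0.0, 0.985, 0.17, -0.002]
contact_force: [-0.0, 0.6, 0.5]
gripper_width: 1.0
```

```bash
cat > p.py <<'E'
import sys
from h import *
from scipy.spatial.transform import Rotation as R
np.set_printoptions(precision=4,suppress=True)
a=cv2
tag=sys.argv[1]; 
for n,box in (('top',eval(sys.argv[2])),('side',eval(sys.argv[3]))):
    c=cam(n);x,y,w,h=box; i=cv2.cvtColor(c['color'],cv2.COLOR_RGB2BGR)[y:y+h,x:x+w]
    s=min(640/w,560/h); cv2.imwrite(f'pics/{tag}_{n}.png',cv2.resize(i,None,fx=s,fy=s,interpolation=cv2.INTER_CUBIC))
o=bot.get_obs();q=o['tool_rot'];M=R.from_quat([q[1],q[2],q[3],q[0]]).as_matrix();print(o['t'],o['eef_pos'],np.degrees(np.arctan2(M[1,1],M[0,1])),M[:,2],o['contact_force'],o['gripper_width'])
E
python3 p.py g1 '(370,170,150,150)' '(310,150,150,120)'
```

```text
3.9 [ 0.4556 -0.3404  0.1596] -70.12928399886269 [-0.0006  0.0003 -1.    ] [-0.2286  0.5529  0.255 ] 1.001633629316948
```

View pics/g1_top.png

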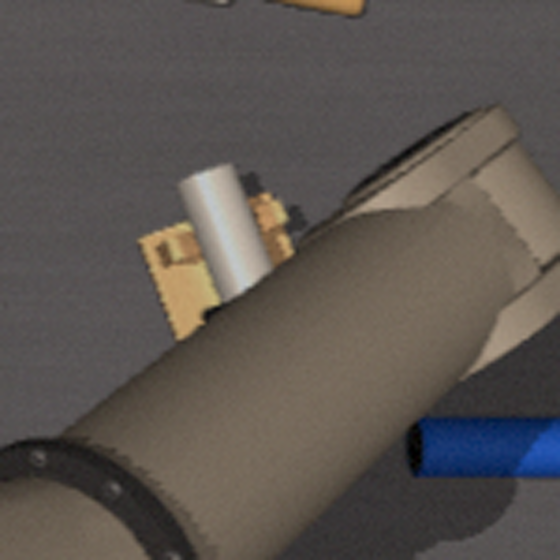

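View pics/g1_side.png

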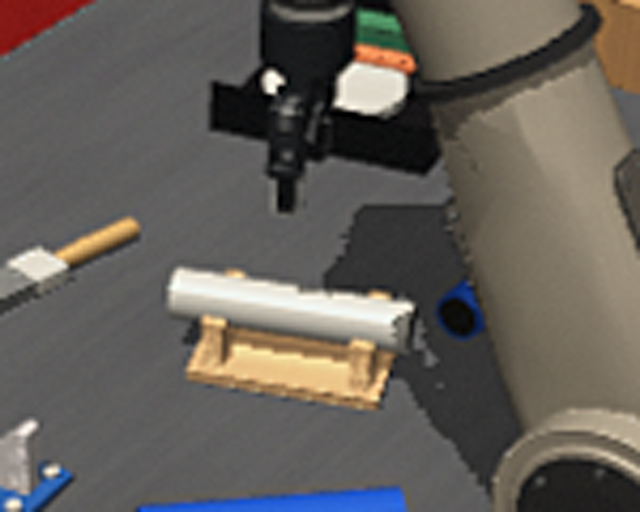

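Request:
{"method": "step_arm", "body": {"increments": [[0.001, -0.0015, -0.04, 0, 0, 0, -1], [0.001, -0.0015, -0.08, 0, 0, 0, -1], [0.001, -0.0015, -0.1, 0, 0, 0, -1], [0.001, -0.0015, -0.115, 0, 0, 0, -1], [0.001, -0.0015, -0.128, 0, 0, 0, -1], [0.001, -0.0015, -0.128, 0, 0, 0, -1], [0.001, -0.0015, -0.128, 0, 0, 0, -1]]}}

```text
t: 4.48
eef_pos: [0.4579, -0.341, 0.0323]
tool_rot: [-0.0, 0.985, 0.174, 0.0]
contact_force: [-0.0, -0.5, 0.5]
gripper_width: 1.0
```

```bash
python3 p.py g2 '(370,170,150,150)' '(310,150,150,120)'
```

```text
4.5833 [ 0.4581 -0.3419  0.0332] -70.00570327174661 [ 0.0022 -0.001  -1.    ] [-0.2838  0.0718 -0.0483] 1.003616051711523
```

View pics/g2_side.png

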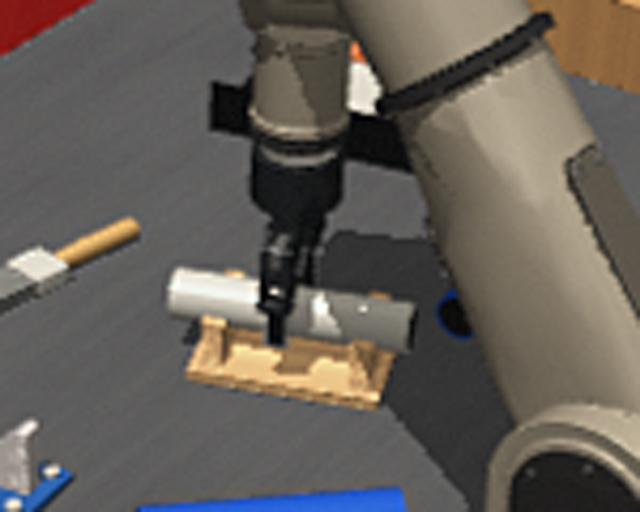

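Request:
{"method": "step_arm", "body": {"increments": [[0, 0, 0, 0, 0, 0, 1], [0, 0, 0, 0, 0, 0, 1], [0, 0, 0, 0, 0, 0, 1], [0, 0, 0, 0, 0, 0, 1], [0, 0, 0, 0, 0, 0, 1], [0, 0, 0, 0, 0, 0, 1], [0, 0, 0, 0, 0, 0, 1], [0, 0, 0, 0, 0, 0, 1]], "force": 50}}

```text
t: 5.25
eef_pos: [0.4574, -0.3424, 0.0326]
tool_rot: [0.001, 0.985, 0.173, 0.001]
contact_force: [-0.6, 0.1, 6.2]
gripper_width: 0.482
```

Request:
{"method": "step_arm", "body": {"increments": [[0, 0, 0.01, 0, 0, 0, 1], [0, 0, 0.03, 0, 0, 0, 1], [0, 0, 0.06, 0, 0, 0, 1], [0, 0, 0.1, 0, 0, 0, 1], [0, 0, 0.14, 0, 0, 0, 1], [0, 0, 0.16, 0, 0, 0, 1], [0, 0, 0.16, 0, 0, 0, 1], [0, 0, 0.16, 0, 0, 0, 1]]}}

```text
t: 5.92
eef_pos: [0.4568, -0.3411, 0.1919]
tool_rot: [-0.0, 0.985, 0.173, 0.0]
contact_force: [-0.0, 1.1, -6.3]
gripper_width: 0.482
```

```bash
python3 p.py g3 '(370,170,150,150)' '(310,110,150,120)'
```

```text
6.0167 [ 0.4557 -0.3402  0.1897] -70.02536225408849 [-0.0032  0.0024 -1.    ] [ 0.1036  0.2284 -4.9533] 0.4841802662346911
```

View pics/g3_side.png

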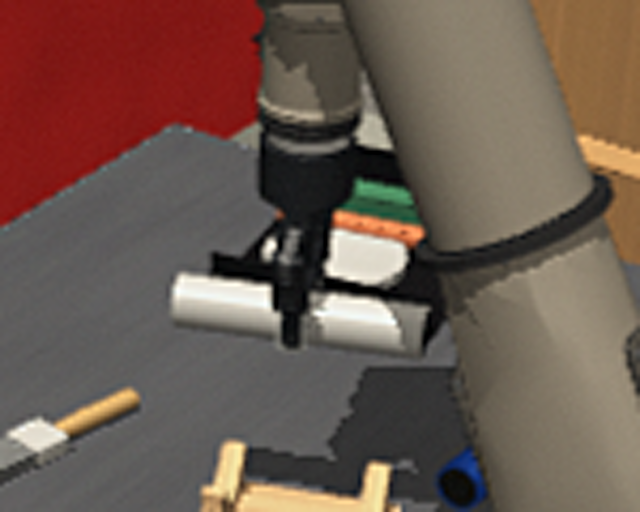

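Request:
{"method": "step_arm", "body": {"increments": [[0.091, 0.336, 0.01, 0, 0, 74.2, 1], [0.091, 0.336, 0.01, 0, 0, 74.2, 1], [0.091, 0.336, 0.01, 0, 0, 74.2, 1], [0.091, 0.336, 0.01, 0, 0, 74.2, 1], [0.091, 0.336, 0.01, 0, 0, 74.2, 1], [0.091, 0.336, 0.01, 0, 0, 74.2, 1], [0.091, 0.336, 0.01, 0, 0, 74.2, 1], [0.091, 0.336, 0.01, 0, 0, 74.2, 1], [0.091, 0.336, 0.01, 0, 0, 74.2, 1], [0.091, 0.336, 0.01, 0, 0, 74.2, 1]]}}

```text
t: 6.85
eef_pos: [0.5475, 0.0012, 0.1991]
tool_rot: [-0.002, 0.692, 0.722, -0.001]
contact_force: [0.2, -0.7, -5.7]
gripper_width: 0.481
```

Request:
{"method": "step_arm", "body": {"increments": [[0, 0, 0, 0, 0, 2.6, 1], [0, 0, -0.02, 0, 0, 2.6, 1], [0, 0, -0.04, 0, 0, 2.6, 1], [0, 0, -0.05, 0, 0, 2.6, 1], [0, 0, -0.05, 0, 0, 2.6, 1]]}}

```text
t: 7.27
eef_pos: [0.5445, -0.0058, 0.1477]
tool_rot: [-0.003, 0.681, 0.732, -0.003]
contact_force: [-0.7, -0.6, -4.9]
gripper_width: 0.475
```

```bash
python3 p.py g4 '(200,150,170,130)' '(220,170,150,140)'
```

```text
7.3667 [ 0.5471 -0.006   0.1509] 4.14503281813626 [-0.0025 -0.0007 -1.    ] [ 0.9767 -0.6623 -5.7898] 0.4830921534466473
```

View pics/g4_top.png

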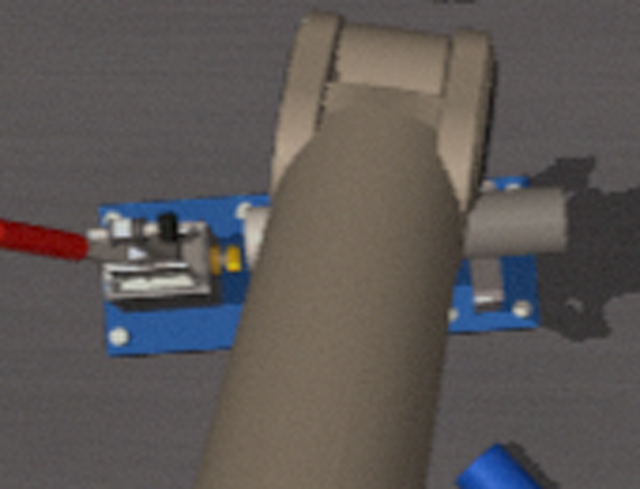

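View pics/g4_side.png

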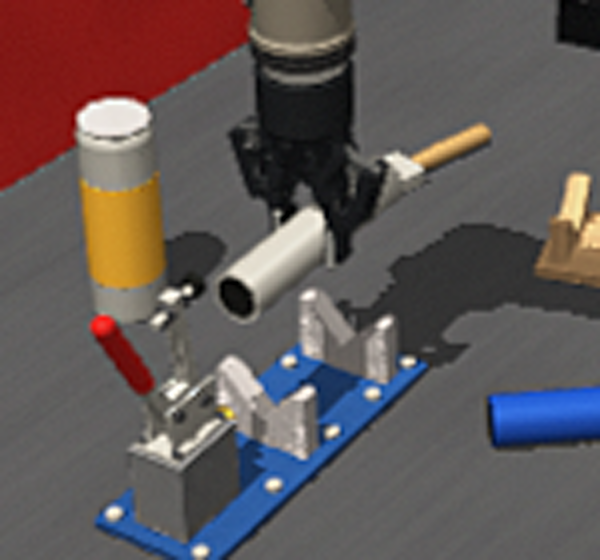

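Run:
```python
from h import *
c=cam('top')
s=640/170
for u,v,z in ((567,219,.169),(248,236,.169)):
    p=at_z(c,(u/s-.5+200,v/s-.5+150),z); d=p[:2]-[.5482,-.0005]; print(p, d@[-.0737,.9973], d@[-.9973,-.0737])
```

```text
[ 0.55103408 -0.10809299  0.169     ] -0.1075113611621923 0.0051031726216527774
[0.53937051 0.09404848 0.169     ] 0.0949439346190672 0.0018374293124334671
```

Request:
{"method": "step_arm", "body": {"increments": [[0, 0, -0.03, 0, 0, 0, 1], [0, 0, -0.055, 0, 0, 0, 1], [0, 0, -0.075, 0, 0, 0, 1], [0, 0, -0.088, 0, 0, 0, 1], [0, 0, -0.095, 0, 0, 0, 1], [0, 0, -0.098, 0, 0, 0, 1], [0, 0, -0.098, 0, 0, 0, 1]]}}

```text
t: 8.0
eef_pos: [0.5485, -0.0057, 0.0541]
tool_rot: [0.0, 0.681, 0.732, 0.0]
contact_force: [-0.3, 0.1, -6.0]
gripper_width: 0.483
```

Request:
{"method": "step_arm", "body": {"increments": [[0, 0, -0.001, 0, 0, 0, 1], [0, 0, -0.002, 0, 0, 0, 1], [0, 0, -0.003, 0, 0, 0, 1], [0, 0, -0.004, 0, 0, 0, 1], [0, 0, -0.005, 0, 0, 0, 1], [0, 0, -0.005, 0, 0, 0, 1], [0, 0, -0.005, 0, 0, 0, 1]]}}

```text
t: 8.58
eef_pos: [0.5479, -0.0057, 0.0488]
tool_rot: [-0.0, 0.681, 0.732, 0.0]
contact_force: [0.0, -0.6, -6.0]
gripper_width: 0.478
```

Commanded z ≈ 0.0493; tube still hanging freely. Continue in small steps.

Request:
{"method": "step_arm", "body": {"increments": [[0, 0, -0.0005, 0, 0, 0, 1], [0, 0, -0.001, 0, 0, 0, 1], [0, 0, -0.0015, 0, 0, 0, 1], [0, 0, -0.002, 0, 0, 0, 1], [0, 0, -0.002, 0, 0, 0, 1], [0, 0, -0.002, 0, 0, 0, 1]]}}

```text
t: 9.08
eef_pos: [0.5485, -0.0057, 0.047]
tool_rot: [0.0, 0.681, 0.732, 0.0]
contact_force: [1.7, 0.1, -3.4]
gripper_width: 0.481
```

Request:
{"method": "step_arm", "body": {"increments": [[0, 0, -0.0005, 0, 0, 0, 1], [0, 0, -0.001, 0, 0, 0, 1], [0, 0, -0.001, 0, 0, 0, 1], [0, 0, -0.001, 0, 0, 0, 1]]}}

```text
t: 9.42
eef_pos: [0.549, -0.0057, 0.0464]
tool_rot: [0.001, 0.681, 0.732, 0.001]
contact_force: [2.6, 1.0, 3.8]
gripper_width: 0.483
```

Request:
{"method": "step_arm", "body": {"increments": [[0.001, 0, 0, 0, 0, 0, 1], [0.0015, 0, 0, 0, 0, 0, 1], [0.0015, 0, 0, 0, 0, 0, 1]]}}

```text
t: 9.67
eef_pos: [0.5496, -0.0056, 0.0459]
tool_rot: [0.0, 0.681, 0.732, 0.0]
contact_force: [2.1, 0.6, 3.2]
gripper_width: 0.478
```

Request:
{"method": "step_arm", "body": {"increments": [[0, 0, 0, 0, 0, 0, -0.3], [0, 0, 0, 0, 0, 0, -0.3], [0, 0, 0, 0, 0, 0, -0.3], [0, 0, 0, 0, 0, 0, -0.3], [0, 0, 0, 0, 0, 0, -0.3], [0, 0, 0, 0, 0, 0, -0.3]]}}

```text
t: 10.17
eef_pos: [0.5491, -0.0057, 0.0456]
tool_rot: [-0.0, 0.681, 0.732, -0.0]
contact_force: [-0.5, -0.2, -0.2]
gripper_width: 0.654
```

```bash
python3 p.py g5 '(200,150,170,130)' '(220,190,150,130)'
```

```text
10.2667 [ 0.5493 -0.0057  0.0457] 4.174245257464824 [-0.0001 -0.     -1.    ] [-0.578  -0.693  -0.6462] 0.6508606746139735
```

View pics/g5_side.png

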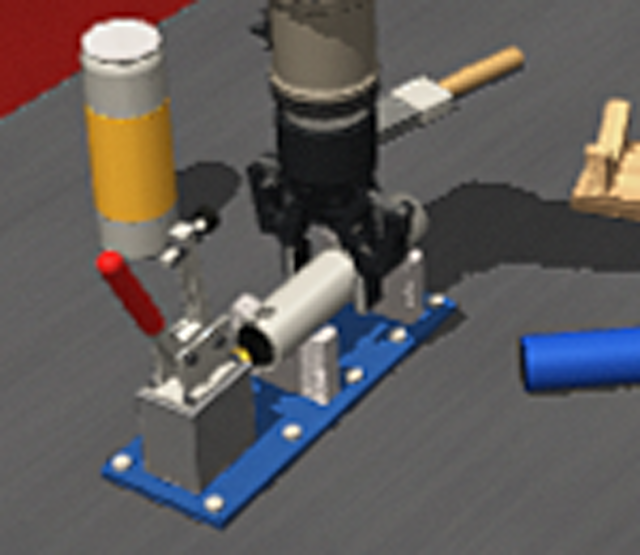

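View pics/g5_top.png

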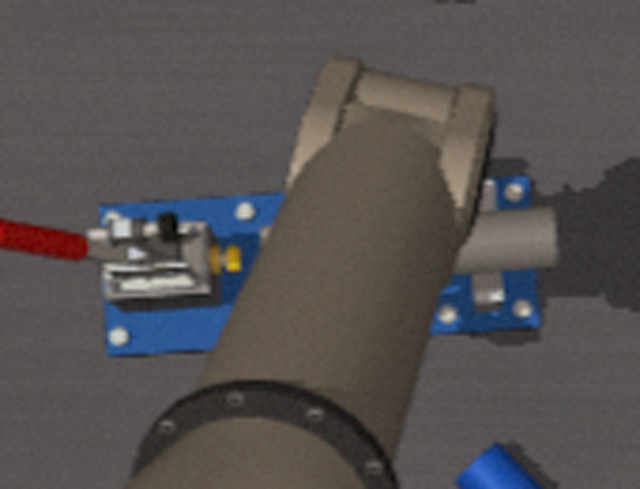

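Request:
{"method": "step_arm", "body": {"increments": [[0, 0, 0, 0, 0, 0, 1], [0, 0, 0, 0, 0, 0, 1], [0, 0, 0, 0, 0, 0, 1], [0, 0, 0, 0, 0, 0, 1], [0, 0, 0, 0, 0, 0, 1], [0, 0, 0, 0, 0, 0, 1]], "force": 25}}

```text
t: 10.77
eef_pos: [0.5499, -0.0056, 0.046]
tool_rot: [0.0, 0.681, 0.732, 0.0]
contact_force: [1.1, 0.0, 0.8]
gripper_width: 0.483
```

Request:
{"method": "step_arm", "body": {"increments": [[0, 0.001, 0, 0, 0, 0, 1], [-0.0001, 0.002, 0, 0, 0, 0, 1], [-0.0002, 0.003, 0, 0, 0, 0, 1], [-0.0003, 0.004, 0, 0, 0, 0, 1], [-0.0003, 0.005, 0, 0, 0, 0, 1], [-0.0004, 0.006, 0, 0, 0, 0, 1], [-0.0005, 0.007, 0, 0, 0, 0, 1], [-0.0006, 0.008, 0, 0, 0, 0, 1], [-0.0006, 0.008, 0, 0, 0, 0, 1]]}}

```text
t: 11.52
eef_pos: [0.5494, 0.0004, 0.046]
tool_rot: [0.001, 0.681, 0.732, -0.0]
contact_force: [2.8, -5.2, 0.5]
gripper_width: 0.485
```

Request:
{"method": "step_arm", "body": {"increments": [[0, 0.0005, 0, 0, 0, 0, 1], [0, 0.0005, 0, 0, 0, 0, 1], [0, 0.0005, 0, 0, 0, 0, 1]]}}

```text
t: 11.77
eef_pos: [0.5494, 0.0007, 0.046]
tool_rot: [0.001, 0.681, 0.732, -0.0]
contact_force: [2.2, -5.7, 0.7]
gripper_width: 0.485
```

```bash
python3 p.py g6 '(200,150,170,130)' '(240,220,90,70)'
```

```text
11.8667 [0.5494 0.0007 0.046 ] 4.094111794649728 [ 0.0015 -0.0022 -1.    ] [ 2.7599 -6.2825  1.0106] 0.4838015982911261
```

View pics/g6_side.png

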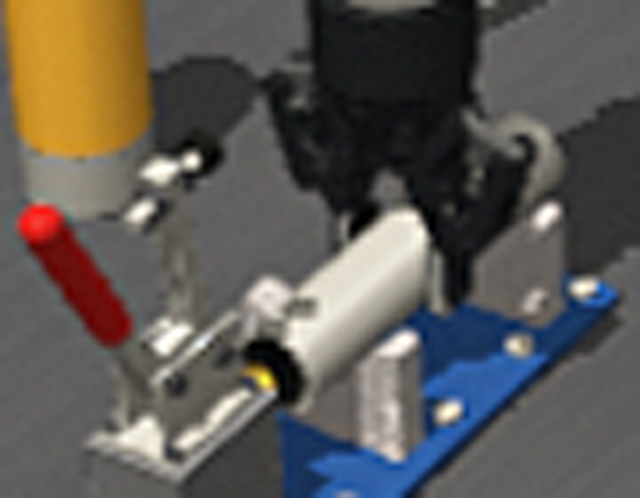

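View pics/g6_top.png

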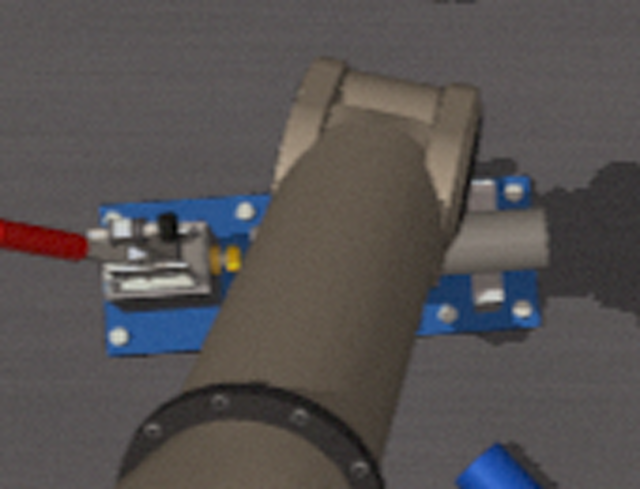

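Request:
{"method": "step_arm", "body": {"increments": [[0, 0.0005, 0, 0, 0, 0, 1], [-0.0001, 0.001, 0, 0, 0, 0, 1], [-0.0001, 0.0015, 0, 0, 0, 0, 1], [-0.0002, 0.002, 0, 0, 0, 0, 1], [-0.0002, 0.0025, 0, 0, 0, 0, 1], [-0.0002, 0.003, 0, 0, 0, 0, 1], [-0.0002, 0.003, 0, 0, 0, 0, 1]]}}

```text
t: 12.45
eef_pos: [0.5492, 0.0036, 0.046]
tool_rot: [0.001, 0.681, 0.732, -0.0]
contact_force: [1.6, -5.7, 0.7]
gripper_width: 0.488
```

Request:
{"method": "step_arm", "body": {"increments": [[0, 0.0005, 0, 0, 0, 0, 1], [-0.0001, 0.001, 0, 0, 0, 0, 1], [-0.0001, 0.0015, 0, 0, 0, 0, 1], [-0.0002, 0.002, 0, 0, 0, 0, 1], [-0.0002, 0.002, 0, 0, 0, 0, 1]]}}

```text
t: 12.87
eef_pos: [0.549, 0.0056, 0.046]
tool_rot: [0.001, 0.681, 0.732, -0.0]
contact_force: [2.0, -6.2, 1.1]
gripper_width: 0.491
```

Request:
{"method": "step_arm", "body": {"increments": [[0, 0.0005, 0, 0, 0, 0, 1], [-0.0001, 0.001, 0, 0, 0, 0, 1], [-0.0001, 0.0015, 0, 0, 0, 0, 1], [-0.0002, 0.002, 0, 0, 0, 0, 1], [-0.0002, 0.002, 0, 0, 0, 0, 1]]}}

```text
t: 13.28
eef_pos: [0.5488, 0.0077, 0.046]
tool_rot: [0.001, 0.681, 0.732, -0.0]
contact_force: [1.6, -5.5, 0.5]
gripper_width: 0.488
```

Request:
{"method": "step_arm", "body": {"increments": [[0, 0.0005, 0, 0, 0, 0, 1], [-0.0001, 0.001, 0, 0, 0, 0, 1], [-0.0001, 0.001, 0, 0, 0, 0, 1]]}}

```text
t: 13.53
eef_pos: [0.5487, 0.0087, 0.046]
tool_rot: [0.001, 0.681, 0.732, -0.0]
contact_force: [3.1, -5.6, 0.4]
gripper_width: 0.488
```

Request:
{"method": "step_arm", "body": {"increments": [[0, 0.0005, 0, 0, 0, 0, 1], [-0.0001, 0.001, 0, 0, 0, 0, 1], [-0.0001, 0.001, 0, 0, 0, 0, 1]]}}

```text
t: 13.78
eef_pos: [0.5487, 0.0097, 0.046]
tool_rot: [0.001, 0.681, 0.732, -0.0]
contact_force: [3.6, -5.5, 1.1]
gripper_width: 0.492
```

```bash
python3 p.py g7 '(200,150,170,130)' '(240,220,90,70)'
```

```text
13.8833 [0.5487 0.0097 0.046 ] 4.0813803796118675 [ 0.0017 -0.0023 -1.    ] [ 2.3944 -5.9146  1.6543] 0.48494399244227565
```

View pics/g7_side.png

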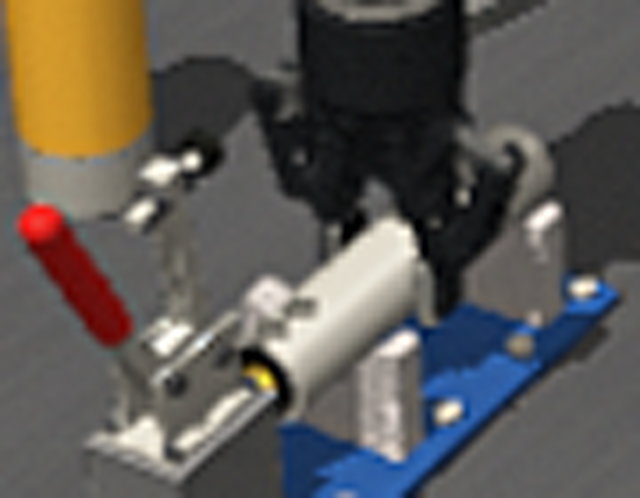

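View pics/g7_top.png

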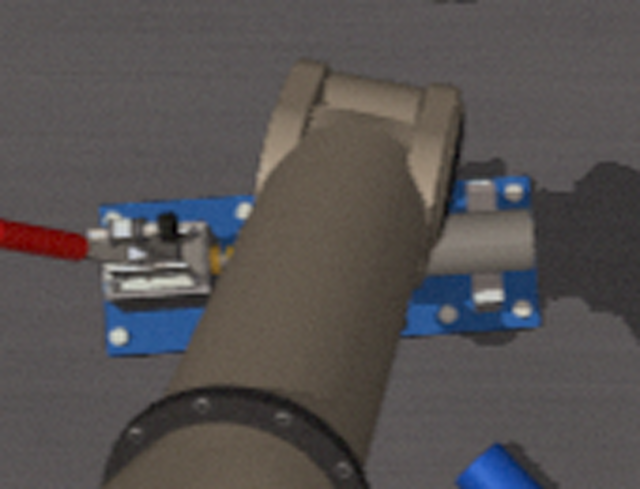

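Request:
{"method": "step_arm", "body": {"increments": [[0, 0.0005, 0, 0, 0, 0, 1], [-0.0001, 0.001, 0, 0, 0, 0, 1], [-0.0001, 0.001, 0, 0, 0, 0, 1]]}}

```text
t: 14.13
eef_pos: [0.5486, 0.0107, 0.046]
tool_rot: [0.001, 0.681, 0.732, -0.0]
contact_force: [2.9, -5.7, 0.4]
gripper_width: 0.485
```

Request:
{"method": "step_arm", "body": {"increments": [[0, 0.0005, 0, 0, 0, 0, 1], [-0.0001, 0.001, 0, 0, 0, 0, 1], [-0.0001, 0.001, 0, 0, 0, 0, 1]]}}

```text
t: 14.38
eef_pos: [0.5485, 0.0112, 0.046]
tool_rot: [0.002, 0.682, 0.732, -0.0]
contact_force: [3.5, -6.5, 1.1]
gripper_width: 0.487
```

Request:
{"method": "step_arm", "body": {"increments": [[0, 0.0005, 0, 0, 0, 0, 1], [0, 0.0005, 0, 0, 0, 0, 1], [0, 0.0005, 0, 0, 0, 0, 1]]}}

```text
t: 14.63
eef_pos: [0.5485, 0.0113, 0.046]
tool_rot: [0.002, 0.682, 0.732, -0.0]
contact_force: [3.5, -7.5, 0.6]
gripper_width: 0.493
```

Request:
{"method": "step_arm", "body": {"increments": [[0, 0.0005, 0, 0, 0, 0, 1], [0, 0.0005, 0, 0, 0, 0, 1], [0, 0.0005, 0, 0, 0, 0, 1]]}}

```text
t: 14.88
eef_pos: [0.5485, 0.0115, 0.046]
tool_rot: [0.002, 0.682, 0.732, -0.001]
contact_force: [3.7, -8.4, 0.4]
gripper_width: 0.486
```

Request:
{"method": "step_arm", "body": {"increments": [[0, 0.0005, 0, 0, 0, 0, 1], [0, 0.001, 0, 0, 0, 0, 1], [0, 0.001, 0, 0, 0, 0, 1], [0, 0.001, 0, 0, 0, 0, 1]]}}

```text
t: 15.22
eef_pos: [0.5485, 0.0117, 0.046]
tool_rot: [0.002, 0.682, 0.731, -0.001]
contact_force: [2.1, -10.0, 0.7]
gripper_width: 0.487
```

Request:
{"method": "step_arm", "body": {"increments": [[0, 0.0005, 0, 0, 0, 0, 1], [0, 0.001, 0, 0, 0, 0, 1], [0, 0.001, 0, 0, 0, 0, 1], [0, 0.001, 0, 0, 0, 0, 1]]}}

```text
t: 15.55
eef_pos: [0.5485, 0.012, 0.046]
tool_rot: [0.002, 0.682, 0.731, -0.001]
contact_force: [3.1, -12.1, 1.0]
gripper_width: 0.486
```

Request:
{"method": "step_arm", "body": {"increments": [[0, 0.0005, 0, 0, 0, 0, 1], [0, 0.001, 0, 0, 0, 0, 1], [0, 0.001, 0, 0, 0, 0, 1], [0, 0.001, 0, 0, 0, 0, 1]]}}

```text
t: 15.88
eef_pos: [0.5484, 0.0122, 0.0461]
tool_rot: [0.003, 0.682, 0.731, -0.001]
contact_force: [2.5, -13.5, 1.0]
gripper_width: 0.489
```

Request:
{"method": "step_arm", "body": {"increments": [[0, 0, 0, 0, 0, 0, -0.3], [0, 0, 0, 0, 0, 0, -0.3], [0, 0, 0, 0, 0, 0, -0.3], [0, 0, 0, 0, 0, 0, -0.6], [0, 0, 0, 0, 0, 0, -1], [0, 0, 0, 0, 0, 0, -1], [0, 0, 0, 0, 0, 0, -1]]}}

```text
t: 16.47
eef_pos: [0.5477, 0.0181, 0.0457]
tool_rot: [-0.0, 0.681, 0.733, 0.0]
contact_force: [0.4, -0.3, -0.6]
gripper_width: 1.002
```

```bash
python3 p.py g8 '(200,150,170,130)' '(240,220,90,70)'
```

```text
16.5667 [0.5477 0.018  0.0458] 4.184899435445122 [-0.      0.0001 -1.    ] [-0.2331 -0.5255  0.5824] 0.9964130332359806
```

View pics/g8_side.png

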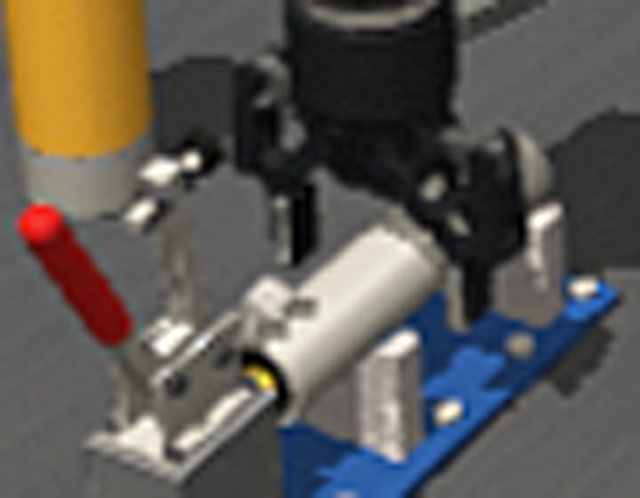

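Run:
```python
from h import *
c=cam('top'); o=np.array([.5482,-.0005]);ex=np.array([-.0737,.9973]);ey=np.array([-.9973,-.0737])
p=at_z(c,(60/4.7-.5+185,148/4.7-.5+180),.237+.004); d=p[:2]-o; print(p,d@ex,d@ey)
def W(jx,z,jy=0): return np.r_[o+jx*ex+jy*ey,z]
for th in (63,50,40,30,20,10,5,0,-2):
    t=np.radians(th)
    for s in (95,):
        x=186+s*np.cos(t)-9*np.sin(t); z=118+s*np.sin(t)+9*np.cos(t)
        print(th,'corner',round(x,1),round(z,1),'tcp world',np.round(W((x-11)/1e3,z/1e3),4))
```

```text
[0.52977127 0.24002946 0.241     ] 0.24123822842940376 0.0006519555095204803
63 corner 221.1 206.7 tcp world [0.5327 0.209  0.2067]
50 corner 240.2 196.6 tcp world [0.5313 0.2281 0.1966]
40 corner 253.0 186.0 tcp world [0.5304 0.2408 0.186 ]
30 corner 263.8 173.3 tcp world [0.5296 0.2516 0.1733]
20 corner 272.2 158.9 tcp world [0.529  0.26   0.1589]
10 corner 278.0 143.4 tcp world [0.5285 0.2658 0.1434]
5 corner 279.9 135.2 tcp world [0.5284 0.2676 0.1352]
0 corner 281.0 127.0 tcp world [0.5283 0.2688 0.127 ]
-2 corner 281.3 123.7 tcp world [0.5283 0.269  0.1237]
```

Request:
{"method": "step_arm", "body": {"increments": [[0, 0, 0.03, 0, 0, 0, -1], [0, 0, 0.07, 0, 0, 0, -1], [0, 0, 0.11, 0, 0, 0, -1], [0, 0, 0.15, 0, 0, 0, -1], [0, 0, 0.19, 0, 0, 0, -1], [0, 0, 0.23, 0, 0, 0, -1], [0, 0, 0.26, 0, 0, 0, 1], [0, 0, 0.26, 0, 0, 0, 1], [0, 0, 0.26, 0, 0, 0, 1], [0, 0, 0.26, 0, 0, 0, 1]]}}

```text
t: 17.45
eef_pos: [0.5471, 0.0179, 0.3049]
tool_rot: [-0.0, 0.681, 0.732, -0.0]
contact_force: [-0.2, 0.2, -0.1]
gripper_width: 0.45
```

```bash
python3 p.py g9 '(200,150,170,130)' '(220,190,130,110)'
```

```text
17.55 [0.5467 0.0178 0.304 ] 4.173885804605126 [-0.0031 -0.0007 -1.    ] [-0.2505  0.976   0.292 ] 0.2660755772375643
```

View pics/g9_side.png

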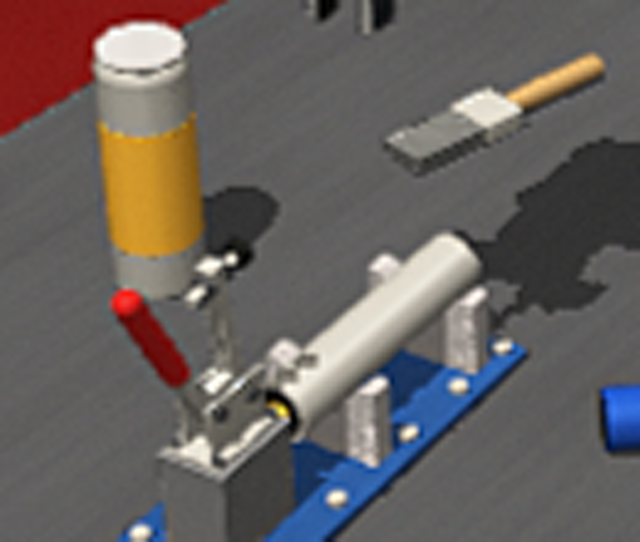

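Request:
{"method": "step_arm", "body": {"increments": [[-0.014, 0.177, -0.01, 0, 0, 0, 1], [-0.014, 0.177, -0.01, 0, 0, 0, 1], [-0.014, 0.177, -0.01, 0, 0, 0, 1], [-0.014, 0.177, -0.01, 0, 0, 0, 1], [-0.014, 0.177, -0.01, 0, 0, 0, 1], [-0.014, 0.177, -0.01, 0, 0, 0, 1], [-0.014, 0.177, -0.03, 0, 0, 0, 1], [-0.014, 0.177, -0.05, 0, 0, 0, 1], [-0.014, 0.177, -0.06, 0, 0, 0, 1], [-0.014, 0.177, -0.06, 0, 0, 0, 1]]}}

```text
t: 18.38
eef_pos: [0.5322, 0.1927, 0.2427]
tool_rot: [-0.001, 0.682, 0.732, -0.003]
contact_force: [-0.3, -1.2, -0.3]
gripper_width: -0.005
```

```bash
python3 p.py h1 '(170,150,170,130)' '(200,190,110,100)'
```

```text
18.4833 [0.5339 0.1938 0.2456] 4.089713005947446 [-0.0008 -0.0009 -1.    ] [0.3939 0.5735 0.3366] 0.0013919596035879014
```

View pics/h1_side.png

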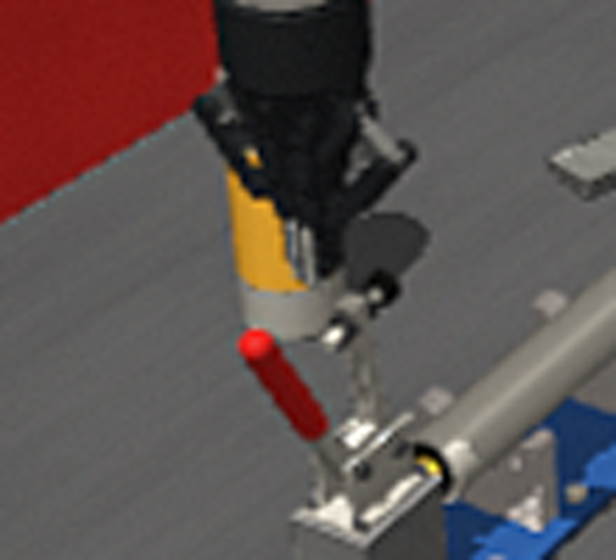

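Request:
{"method": "step_arm", "body": {"increments": [[0, 0, -0.015, 0, 0, 0, 1], [0, 0, -0.03, 0, 0, 0, 1], [0, 0, -0.039, 0, 0, 0, 1], [0, 0, -0.039, 0, 0, 0, 1]]}}

```text
t: 18.82
eef_pos: [0.5332, 0.1943, 0.2058]
tool_rot: [-0.0, 0.681, 0.732, -0.001]
contact_force: [-0.4, -0.5, 0.2]
gripper_width: 0.002
```

Request:
{"method": "step_arm", "body": {"increments": [[-0.0005, 0.007, 0, 0, 0, 0, 1], [-0.001, 0.014, 0, 0, 0, 0, 1], [-0.0015, 0.02, -0.003, 0, 0, 0, 1], [-0.002, 0.026, -0.006, 0, 0, 0, 1], [-0.0024, 0.033, -0.01, 0, 0, 0, 1], [-0.0024, 0.033, -0.01, 0, 0, 0, 1]]}}

```text
t: 19.32
eef_pos: [0.5306, 0.2302, 0.196]
tool_rot: [-0.0, 0.68, 0.733, -0.0]
contact_force: [-0.4, 0.0, 0.1]
gripper_width: 0.002
```

```bash
python3 p.py h2 '(170,150,170,130)' '(200,190,110,100)'
```

```text
19.4167 [0.531  0.2283 0.1964] 4.2292711209946985 [-0.0006 -0.0004 -1.    ] [-0.681  -0.8932 -0.3275] 0.0020311420319318796
```

View pics/h2_side.png

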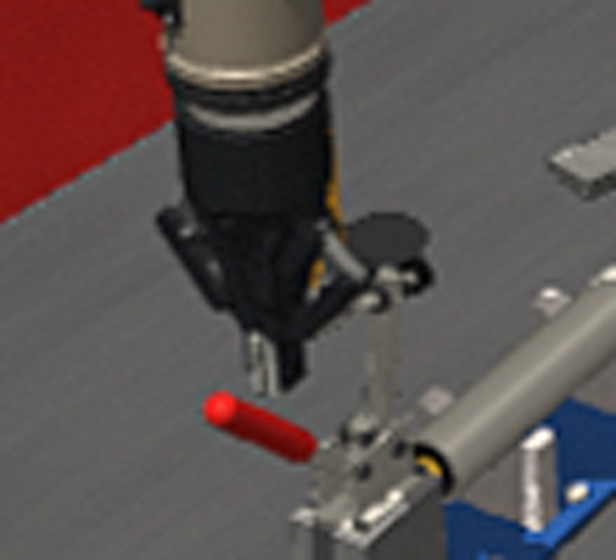

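Request:
{"method": "step_arm", "body": {"increments": [[-0.0005, 0.007, -0.005, 0, 0, 0, 1], [-0.001, 0.013, -0.01, 0, 0, 0, 1], [-0.0014, 0.019, -0.016, 0, 0, 0, 1], [-0.0017, 0.0236, -0.0225, 0, 0, 0, 1], [-0.002, 0.028, -0.03, 0, 0, 0, 1], [-0.0023, 0.032, -0.037, 0, 0, 0, 1], [-0.0025, 0.035, -0.044, 0, 0, 0, 1], [-0.0027, 0.037, -0.05, 0, 0, 0, 1], [-0.0027, 0.037, -0.05, 0, 0, 0, 1]]}}

```text
t: 20.17
eef_pos: [0.5278, 0.2649, 0.1451]
tool_rot: [-0.0, 0.681, 0.733, -0.001]
contact_force: [0.5, 0.2, -0.4]
gripper_width: 0.001
```

```bash
python3 p.py h3 '(170,150,170,130)' '(200,190,110,100)'
```

```text
20.2667 [0.5287 0.2645 0.1465] 4.158037933556628 [-0.0003 -0.0005 -1.    ] [-0.0658 -0.1303 -0.87  ] 0.0019116840559118859
```

View pics/h3_side.png

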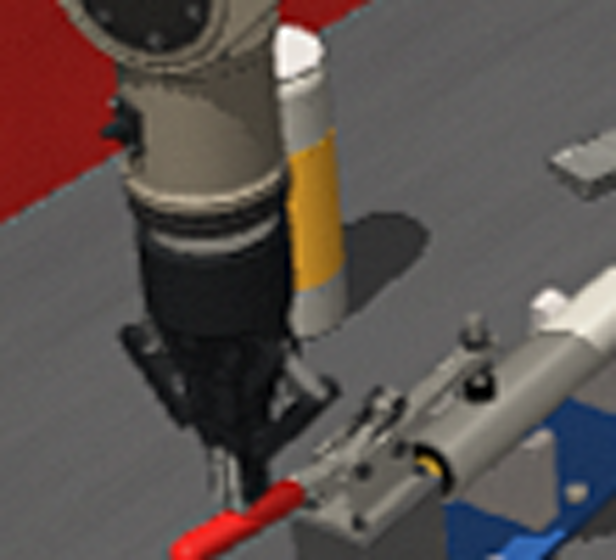

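Request:
{"method": "step_arm", "body": {"increments": [[0, 0.001, -0.003, 0, 0, 0, 1], [0, 0.001, -0.006, 0, 0, 0, 1], [0, 0.002, -0.009, 0, 0, 0, 1], [0, 0.002, -0.012, 0, 0, 0, 1], [0, 0.002, -0.012, 0, 0, 0, 1]]}}

```text
t: 20.68
eef_pos: [0.5287, 0.2671, 0.1344]
tool_rot: [-0.0, 0.681, 0.732, 0.0]
contact_force: [0.6, -0.1, 0.8]
gripper_width: 0.001
```

Request:
{"method": "step_arm", "body": {"increments": [[0, 0, -0.002, 0, 0, 0, 1], [0, 0, -0.004, 0, 0, 0, 1], [0, 0, -0.006, 0, 0, 0, 1], [0, 0, -0.006, 0, 0, 0, 1]]}}

```text
t: 21.02
eef_pos: [0.5281, 0.2663, 0.128]
tool_rot: [-0.0, 0.681, 0.732, -0.001]
contact_force: [0.4, -0.5, 0.6]
gripper_width: 0.0
```

Request:
{"method": "step_arm", "body": {"increments": [[0, 0, -0.002, 0, 0, 0, 1], [0, 0, -0.004, 0, 0, 0, 1], [0, 0, -0.004, 0, 0, 0, 1]]}}

```text
t: 21.27
eef_pos: [0.5288, 0.2665, 0.1266]
tool_rot: [-0.0, 0.681, 0.732, 0.0]
contact_force: [-6.5, -3.3, 16.8]
gripper_width: 0.003
```

```bash
python3 p.py h4 '(170,150,170,130)' '(200,210,110,90)'
```

```text
21.3667 [0.5288 0.2665 0.1267] 4.139253828586548 [-0.0003  0.0007 -1.    ] [-5.0926 -2.791  17.5151] 0.001085872225030083
```

View pics/h4_side.png

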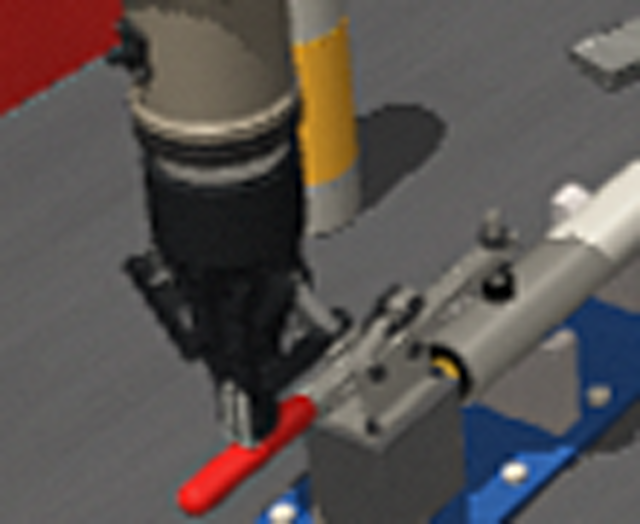

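View pics/h4_top.png

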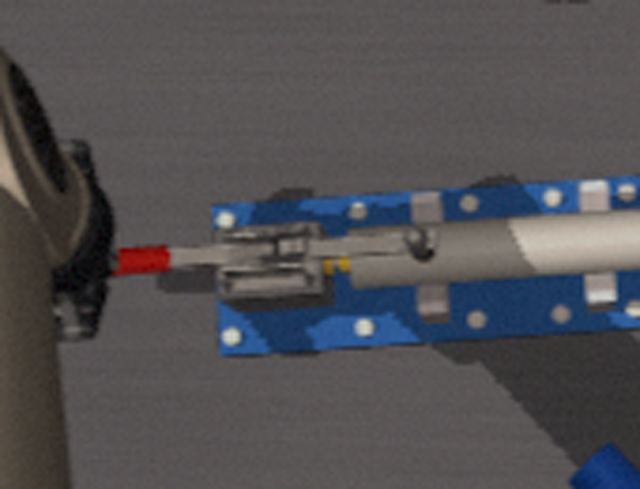

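Request:
{"method": "step_arm", "body": {"increments": [[0, 0, 0.006, 0, 0, 0, 1], [0.003, 0, 0.006, 0, 0, 0, 1], [0.003, 0, 0.003, 0, 0, 0, 1], [0.003, 0, 0, 0, 0, 0, 1], [0.003, 0, 0, 0, 0, 0, 1]]}}

```text
t: 21.78
eef_pos: [0.5326, 0.2669, 0.1266]
tool_rot: [-0.0, 0.681, 0.732, 0.001]
contact_force: [-5.1, -3.4, 19.7]
gripper_width: 0.003
```

Request:
{"method": "step_arm", "body": {"increments": [[0, 0, -0.001, 0, 0, 0, 1], [0, 0, -0.002, 0, 0, 0, 1], [0, 0, -0.002, 0, 0, 0, 1]]}}

```text
t: 22.03
eef_pos: [0.5327, 0.267, 0.1262]
tool_rot: [-0.0, 0.681, 0.732, 0.001]
contact_force: [-9.8, -4.0, 34.9]
gripper_width: 0.002
```

Request:
{"method": "step_arm", "body": {"increments": [[0, 0, 0.005, 0, 0, 0, 1], [0, 0, 0.02, 0, 0, 0, 1], [0, 0, 0.05, 0, 0, 0, 1], [0, 0, 0.09, 0, 0, 0, 1], [0, 0.03, 0.13, 0, 0, 0, 1], [0, 0.07, 0.16, 0, 0, 0, 1], [0, 0.11, 0.17, 0, 0, 0, 1], [0, 0.14, 0.17, 0, 0, 0, 1], [0, 0.14, 0.17, 0, 0, 0, 1], [0, 0.14, 0.17, 0, 0, 0, 1]]}}

```text
t: 22.87
eef_pos: [0.53, 0.4107, 0.2912]
tool_rot: [-0.0, 0.679, 0.734, -0.0]
contact_force: [0.0, -0.7, -0.8]
gripper_width: 0.002
```

```bash
python3 p.py h5 '(170,150,190,130)' '(210,200,130,110)'
python3 - <<'E'
from h import *
for t in('handle_grip','tube_center','v_seat'):
    pr={}
    for n in('top','side'):
        c=cam(n); r=bot.place_of(t,n); print(t,n,[(round(x['conf'],2),np.round(np.array(x['location'])*[640,480],1)) for x in r[:4]])
E
```

```text
22.9667 [0.5316 0.4058 0.2913] 4.149621598414619 [-0.0011 -0.0023 -1.    ] [-0.4503  0.2654 -0.4742] 0.003707555284477691
handle_grip top [(0.61, array([190.8, 217.9]))]
handle_grip side [(0.86, array([236.9, 289.4]))]
tube_center top [(0.96, array([301.1, 213.6])), (0.81, array([442.6, 347.8])), (0.69, array([515.6, 287.1])), (0.63, array([348. , 299.4]))]
tube_center side [(0.87, array([376.6, 271.1])), (0.63, array([296. , 259.7])), (0.58, array([310.7, 349.3]))]
v_seat top [(0.68, array([306. , 212.3]))]
v_seat side [(0.86, array([295.1, 258.5]))]
```

View pics/h5_side.png

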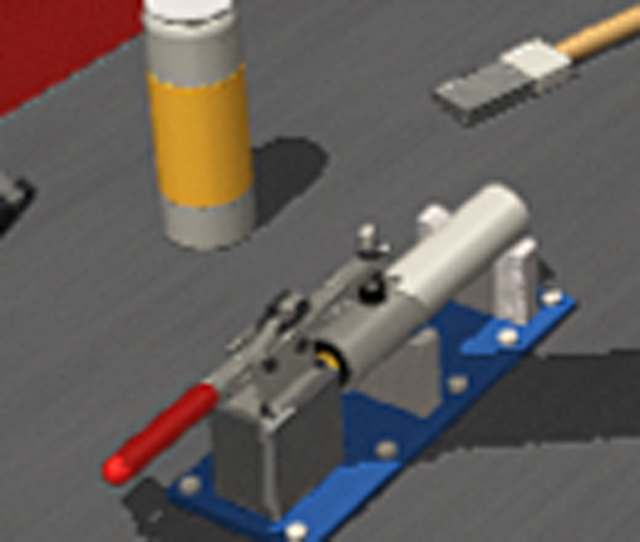

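View pics/h5_top.png

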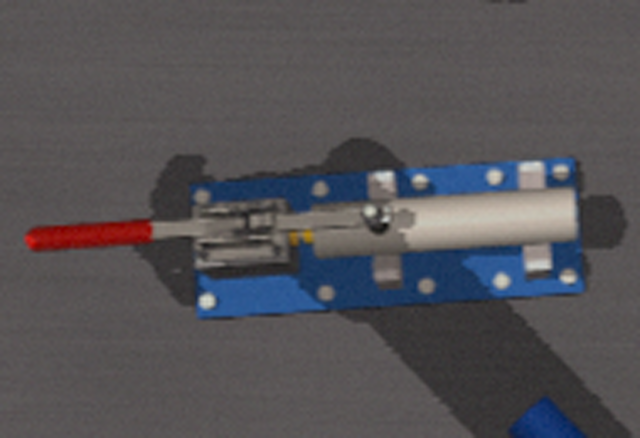

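Run:
```python
from h import *
a=cam('top');b=cam('side');o=np.array([.5482,-.0005]);ex=np.array([-.0737,.9973])
s=640/190;k=640/130
for n,u,v in(('tip',(33,239),(117,468)),('ferrule',(152,231),(205,393))):
    p,e=tri(a,(u[0]/s-.5+170,u[1]/s-.5+150),b,(v[0]/k-.5+210,v[1]/k-.5+200)); print(n,p,e,(p[:2]-o)@ex)
for u,v in((313,233),(576,214)):
    p=at_z(a,(u/s-.5+170,v/s-.5+150),.066);print(p,(p[:2]-o)@ex)
p,e=tri(a,(190.8,217.9),b,(236.9,289.4));print('grip',p,e,(p[:2]-o)@ex)
p,e=tri(a,(301.1,213.6),b,(296,259.7));print('tube',p,e,(p[:2]-o)@ex)
```

```text
tip [0.52538164 0.31282078 0.1202638 ] 0.0008200906713057074 0.3141565241670919
ferrule [0.53377504 0.22683051 0.11648303] 0.0028205105065521453 0.22777984040197258
[0.53916962 0.11229901 0.066     ] 0.11315999415233113
[ 0.55470574 -0.0895281   0.066     ] -0.08926719833164466
grip [0.53407155 0.28642435 0.1170894 ] 0.0032556389127105967 0.2871909190919097
tube [0.55085406 0.01011859 0.05369159] 0.009390189835910568 0.010394315583212884
```

```bash
python3 -c "
from station import bot
o=bot.get_obs();print(o['t'],o['contact_force']);print(bot.hand_in())"
```

```text
23.6667 [-0.13823671 -0.6417978   0.47819903]
the job is handed in; nothing more can be done
None
```

The steel tube is in both V-blocks against the yellow button, held by the closed clamp. The job was handed in at about 23.7 s, with the gripper clear of everything.

- **Placing:** I lifted the tube from the cradle and lowered it into the Vs about 17 mm short of the stop. I opened the fingers with the clamp still open so its weight settled.
- **Stop:** I regripped it lightly and slid it home. Friction in the Vs took about 5.7 N throughout. I ended the push at 13.5 N total, so about 8 N on the button, whose give matched the stated 8 N per mm.
- **Clamp:** I pressed the handle down to its hard end, where it did not move further under 35 N. My first press sat slightly off the handle's crown and pushed sideways, so I lifted, shifted 3 mm and pressed again.

**Last checks:**
- The handle lies level, measured 0.116 to 0.120 m high at two points against 0.118 m expected.
- The tube centre is at about jig x = +10 to +12 mm, within the ±14 mm range. The image shows its end touching the button.
- The bystanders and the look-alike tubes were not touched.

**Disagreement:** The trained network put the tube centre at 54 mm height instead of 65 mm, and its two camera sightlines missed each other by 9 mm. I discounted that because the seating forces and the pictures showed the tube properly seated.

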